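# Reset the peak pointer of the blue torque tester

## Task

Two bench torque testers stand on the table. Turn the reset knob of the blue one anticlockwise until its red peak pointer is fully back against the zero stop, then let go. Leave the pointer of the grey tester where it is, as its reading has not been noted down yet.

Things in the scene. Friction and masses are not known exactly. Their poses are not given: they have to be found in the camera images.
- blue: blue torque tester: a painted box 130 mm deep, 104 mm wide, 34 mm high, that stands firm and does not shift. Origin at the centre of its underside; x to its rear, y to its left, z up. White round dial 90 mm across in the middle of its top, knob at the dial's centre, steel bit socket at the front edge. The zero stop is a steel pin 36 mm from the knob's axis, top 44 mm above the table, at the dial's left end.
- blue_peak (a joint): angle in rad of the blue tester's black reset knob with its red peak pointer. 0 = pointer against the rigid zero stop; grows clockwise seen from above, up to 2.2; between 0.5 and 1.45 at the start. Turn it anticlockwise seen from above to reach 0. Light friction (0.06 N m) holds it where it is left; no spring, no detents.
- blue_knob (a point): point on the blue knob's vertical axis, 66 mm above the table. Round black skirt 42 mm across, 40 to 48 mm above the table; on it an upright black grip bar 40 mm long, 14 mm thick, its top at 78 mm: pinch it across its thickness. Own x runs along the bar towards the tip of the thin red pointer (42 mm from the axis, low) and turns with the knob; y is across the bar, z up.
- grey_pointer_tip (a point): tip of the red peak pointer on the grey tester (same build as the blue one, but grey housing), 41 mm above the table and 41 mm from its knob's axis; own x points along the pointer, outward from that axis. It moves when the grey knob is turned, and is to be left alone.

How it is judged:
At the end, for the whole second after the job is handed in: The blue tester's pointer is back at its zero stop (within 0.175 rad, 10 degrees) and at rest, and the tip of the grey tester's pointer is within 8 mm of where it stood at the start (value of joint blue_peak below 0.175 rad and velocity of joint blue_peak between -0.05 and 0.05 rad/s and distance of grey_pointer_tip from where it was at the start of the episode below 0.008 m); the robot touches nothing.
It fails at once if the grey tester's pointer is moved more than 8 mm from its reading (distance of grey_pointer_tip from where it was at the start of the episode above 0.008 m).
It also fails if it takes over 29 s, if anything falls off the work surface, if the arm or the gripper's body presses on something with over 40 N, if the wrist force passes 120 N, or if a joint passes its speed limit or range.

## Robot

A 6-joint arm with a two-finger parallel gripper is mounted at the origin on a cart in front of the work surface, level with it; the furniture and walls round the work are solid. World frame = base frame: x ahead of the robot, y to its left, z up, the work surface at z = 0. Lengths are in m, angles in rad, forces in N, time in s.
With the tool pointing down it reaches from about 0.35 to 0.875 m from the base axis. Payload 4.2 kg.
Tool frame: the origin (TCP) lies midway between the tips of the shut fingers; the grasp point (between the pads) lies 19 mm behind it (bot.grip_depth is the distance from the TCP to the grasp point, in m); z points along the fingers, y is the line along which they close (so a half turn about z gives the same grasp; the last joint's range is limited). The gripper opens to 85 mm and grips with 20 to 120 N. Pads are 22 mm wide; open, the fingers measure 114 mm over their backs; the gripper's body (76 mm by 85 mm) begins 54 mm behind the grasp point. The pads swing forward as they close: fully open they stand 13 mm farther back than shut.
Start: joints at [-0.946, 0.385, 0.008, 0, -1.194, -0.259], TCP at [0.224, -0.584, 0.205] pointing down, gripper open.
Joint ranges: [-3.14, 3.14], [-1.21, 2.06], [-1.07, 1.41], [-3.16, 2.05], [-2.99, -0.16], [-3.1, 3.1]. Speed limits (rad/s): [2.79, 2.79, 3.14, 3.14, 3.14, 3.14].

## Interface

Orientations are given as a rotation vector (axis times angle).
In Python, from cell import bot, imaging gives the robot as it stands.
- The arm moves only by the tool step_arm, never from a script. Its argument "moves" is a list that holds one entry, the list of rows, each a list of 7 numbers: the closure, from -1 (fully open) to 1 (shut), then the shift along the world's x, y, z in mm, then the turn, a rotation vector about the world's x, y, z in degrees. A call has exactly 5 rows; each row shifts and turns the commanded pose from where the row before left it; what a row does not reach is not made up. A row lasts 1/10 s, in which the tool goes at most 50 mm and 8.59 degrees, less where a joint would pass 70% of its speed; a pose out of reach is approached as far as the arm can. A call is refused whole if a number of a shift passes 50 or a number of a turn 8.59, either way. A call with a gripper value outside its range is refused whole. The fingers move at their own pace and stop on an object; "force" is the grip in N (left out, the last holds). Time passes only in rows, so rows that do not move let the fingers close, or fill a call up. It gives the time, the measured TCP pose, the force, the opening and the grip force at its end, in the units of the state.
- bot.state(): the state, without advancing time (a new reading comes with each control period).
- imaging.capture(name): name is "side" or "top"; returns a dict with "pixels" (480x640x3 uint8, red, green, blue), "fx", "fy", "cx", "cy" (pixels), "distortion" ([k1, k2, p1, p2, k3] as OpenCV has them; the pictures are not rectified), "eye" and "rotation" of the camera in the world. Camera axes: x right, y down, z forward; pixel columns grow to the right and rows downward; lengths in m; the calibration is good to about 2 mm. A picture is of the moment at which its call begins. There is no depth.
- bot.job_done(): hands the job in; it is judged then, once.
Trained networks look in a picture, given as the dict that the camera call returned (one of the last four; its "shot" number tells which), for a name from the list of things; names that differ only in an ending like _2 or _b are one class to them, and where a whole thing is asked for, a point or a joint stands for the part that bears it (a point fixed in the world has none). Each returns a list of dicts, best first, with "conf" (0 to 1); they miss things now and then, are a little off and sometimes report something else, mostly with a low value. They report only what shows in the picture. A call takes as long as a camera call.
- imaging.recognise(picture, thing): "extent" ([centre column, centre row, width, height] in pixels, round what is visible of it).
- imaging.cut_out(picture, thing): "mask" (480x640 bool, what is visible of it) and "extent" ([centre column, centre row, width, height] in pixels, round what is visible of it).
- imaging.tip_of(picture, thing): "centre" ([column, row] in pixels: a listed point, or the origin of a listed thing).
The state is a dict: "time_s": time; "joints": joint angles; "qvel": joint speeds; "effort": joint torques, N m; "tool_pos": TCP position; "ee_rot": TCP orientation; "ft_force": force on the tool from outside, world axes, zero at the start; "moment": the same for the moment, N m; "opening": finger opening in m; "gripper_force": force on a finger pad.
Only numpy, scipy, OpenCV 4.12 (cv2) and the standard library are available. Lean on these libraries where they do the work, as an engineer would, in place of code of your own. Each camera call takes 0.05 s, during which the arm holds its last target. There are 200 camera calls.

## Working session

There is one attempt and no reset: what is moved stays moved. The work goes in short steps, Python scripts to look and compute and a tool call to move; the robot and the scene stay as the last step left them, time stands still between calls to the robot, and variables do not carry over. Pictures are saved under pics/ and viewed, at most 10 in all, crops included, and the job is handed in when it is done.

Besides the shell and the picture viewer there is one more tool, called after "Request:" in YAML: its name, and indented under it one key for each argument. step_arm: Moves the arm, as the interface text tells. Its arguments: {"type":"object","properties":{"moves":{"type":"array"},"force":{"type":"number"}},"required":["moves"]}

```bash
mkdir -p pics
cat > h.py <<'E'
import numpy as np, cv2
from cell import bot, imaging
def ray(p,uv):
    K=np.array([[p['fx'],0,p['cx']],[0,p['fy'],p['cy']],[0,0,1.]])
    n=cv2.undistortPoints(np.array([[uv]],float),K,np.array(p['distortion'],float))[0,0]
    return np.array(p['eye']),np.array(p['rotation'])@np.array([n[0],n[1],1])
def atz(p,uv,z):
    e,d=ray(p,uv); return e+d*(z-e[2])/d[2]
E
python3 - <<'E'
from h import *
for n in ('top','side'):
    p=imaging.capture(n); cv2.imwrite(f'pics/{n}0.png',p['pixels'][:,:,::-1])
    print(n,np.round(p['eye'],3),p['fx'])
    for t,z in (('blue_knob',.066),('grey_pointer_tip',.041),('blue',0)):
        for r in imaging.tip_of(p,t)[:3]: print(t,r['conf'],np.round(r['centre'],1),atz(p,r['centre'],z).round(4))
s=bot.state();print(s['tool_pos'],s['ee_rot'],s['opening'],s['time_s'])
E
```

```text
top [0.443 0.271 0.911] 482.6550087958381Traceback (most recent call last):
  File "<stdin>", line 6, in <module>
  File "h.py", line 8, in atz
    e,d=ray(p,uv); return e+d*(z-e[2])/d[2]
                                       ~^^^
IndexError: invalid index to scalar variable.
```

```bash
sed -i "s/np.array(p\['rotation'\])@/cv2.Rodrigues(np.array(p['rotation'],float))[0]@/" h.py
python3 - <<'E'
from h import *
for n in ('top','side'):
    p=imaging.capture(n); cv2.imwrite(f'pics/{n}0.png',p['pixels'][:,:,::-1])
    print(n,np.round(p['eye'],3),np.shape(p['rotation']))
    for t,z in (('blue_knob',.066),('grey_pointer_tip',.041),('blue',0)):
        for r in imaging.tip_of(p,t)[:3]: print(t,r['conf'],np.round(r['centre'],1),atz(p,r['centre'],z).round(4))
s=bot.state();print(s['tool_pos'],s['ee_rot'],s['opening'],s['time_s'])
E
```

```text
top [0.443 0.271 0.911] (3,)
blue_knob 0.6 [381.6 240.3] [0.5527 0.1302 0.066 ]
grey_pointer_tip 0.74 [281.8 236.8] [0.5653 0.3079 0.041 ]
grey_pointer_tip 0.57 [379.7 238.8] [0.5587 0.1294 0.041 ]
grey_pointer_tip 0.28 [370.5 249.3] [0.5397 0.147  0.041 ]
blue 0.83 [373.5 247.4] [0.5478 0.1353 0.    ]
side [ 0.512 -0.515  0.44 ] (3,)
blue_knob 0.97 [318.1 289.2] [0.549  0.1275 0.066 ]
[ 0.22357913 -0.58360292  0.20536782] [-5.71260977e-01  3.08916391e+00  1.06593793e-04] 0.085180518597879 0.5
```

View pics/top0.png

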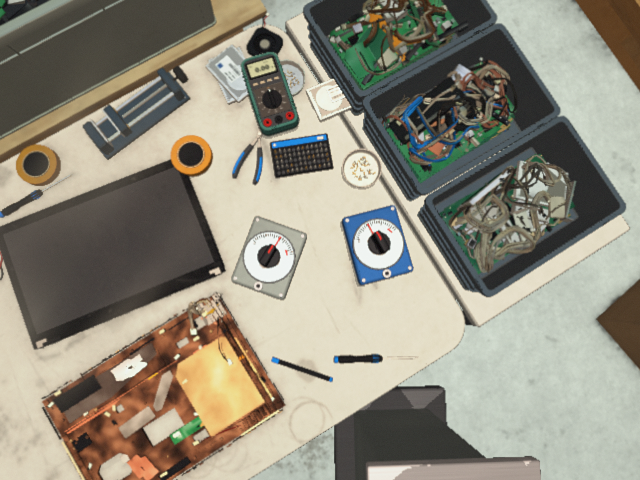

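View pics/side0.png

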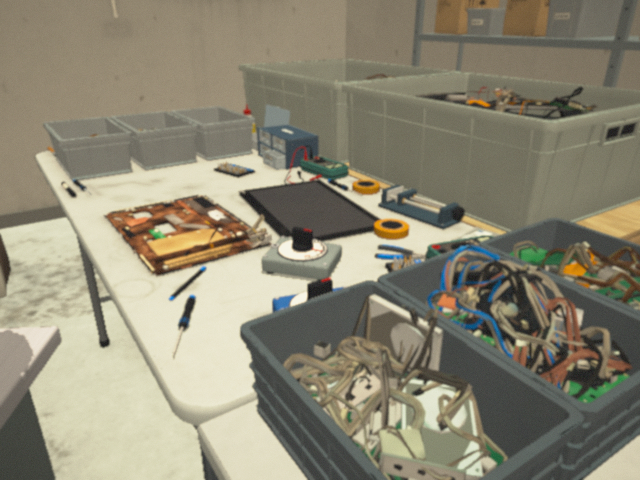

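Run:
```python
from h import *
p=imaging.capture('top'); I=p['pixels']
c=cv2.resize(I[195:295,330:430],None,fx=6,fy=6,interpolation=cv2.INTER_CUBIC)
cv2.imwrite('pics/crop1.png',c[:,:,::-1])
J=I.astype(int)
m=(J[:,:,0]>130)&(J[:,:,1]<80)&(J[:,:,2]<80); m[:,:340]=0;m[:,415:]=0;m[:205]=0;m[285:]=0
ys,xs=np.nonzero(m); print(len(xs)); print([(x,y) for x,y in zip(xs,ys)])
r=imaging.cut_out(p,'blue')[0]; mm=r['mask'].astype(np.uint8)
q=cv2.boxPoints(cv2.minAreaRect(cv2.findNonZero(mm)))
for a in q: print(a,atz(p,a,.034).round(4))
print(atz(p,q.mean(0),.034))
d=(J.max(2)<60);d[:,:355]=0;d[:,400:]=0;d[:220]=0;d[265:]=0
ys,xs=np.nonzero(d);print(len(xs),cv2.minAreaRect(cv2.findNonZero(d.astype(np.uint8))))
```

```text
24
[(np.int64(368), np.int64(225)), (np.int64(376), np.int64(232)), (np.int64(377), np.int64(232)), (np.int64(378), np.int64(232)), (np.int64(376), np.int64(233)), (np.int64(377), np.int64(233)), (np.int64(378), np.int64(233)), (np.int64(377), np.int64(234)), (np.int64(378), np.int64(234)), (np.int64(379), np.int64(234)), (np.int64(378), np.int64(235)), (np.int64(379), np.int64(235)), (np.int64(380), np.int64(235)), (np.int64(378), np.int64(236)), (np.int64(379), np.int64(236)), (np.int64(380), np.int64(236)), (np.int64(379), np.int64(237)), (np.int64(380), np.int64(237)), (np.int64(381), np.int64(237)), (np.int64(379), np.int64(238)), (np.int64(380), np.int64(238)), (np.int64(381), np.int64(238)), (np.int64(380), np.int64(239)), (np.int64(381), np.int64(239))]
[339.5751  218.42207] [0.5988 0.2013 0.034 ]
[395.4841  203.36964] [0.6257 0.0963 0.034 ]
[413.9738  272.04553] [0.4973 0.0675 0.034 ]
[358.0648  287.09796] [0.4719 0.171  0.034 ]
[0.54781826 0.13414032 0.034     ]
232 ((378.5, 243.0), (20.0, 19.0), 90.0)
```

View pics/crop1.png

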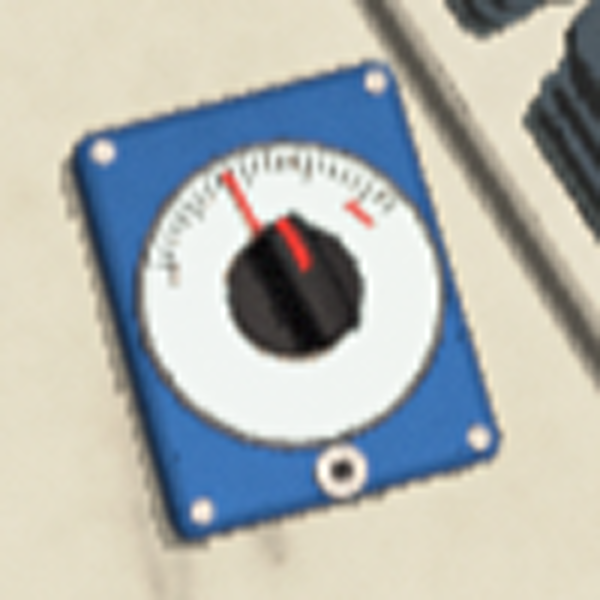

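Run:
```python
from h import *
p=imaging.capture('top')
f=lambda u,v,z: atz(p,(330+u/6-.4,195+v/6-.4),z)
c=f(290,293,.036);t=f(225,172,.041);b=f(258,235,.041);pin=f(172,280,.044)
print(c,t,b,pin)
for a,o in ((t,b),(t,c),(pin,c)): d=a-o;print(np.hypot(d[0],d[1]),np.degrees(np.arctan2(d[1],d[0])))
print(f(290,222,.078),f(320,335,.078), f(306,270,.078))
for uv in ((425,195),(465,328),(628,228),(363,95),(558,93),(310,25)): print(uv,atz(p,uv,.12).round(3))
# bin height via side view
from cell import imaging
s=imaging.capture('side')
print([atz(s,(245,325),z).round(3) for z in (.1,.15,.2)],[atz(s,(390,285),z).round(3) for z in (.1,.15,.2)])
```

```text
[0.55087018 0.13219553 0.036     ] [0.58782988 0.15157463 0.041     ] [0.56822467 0.14213524 0.041     ] [0.5544452  0.16921577 0.044     ]
0.021759284257849284 25.70959728504877
0.0417321178777605 27.66940124230638
0.03719245905061469 84.48408839067935
[0.56658189 0.13809777 0.078     ] [0.53324224 0.13055097 0.078     ] [0.55236551 0.13393015 0.078     ]
(425, 195) [0.622 0.063 0.12 ]
(465, 328) [0.399 0.008 0.12 ]
(628, 228) [ 0.56  -0.285  0.12 ]
(363, 95) [0.8   0.162 0.12 ]
(558, 93) [ 0.802 -0.184  0.12 ]
(310, 25) [0.93  0.251 0.12 ]
[array([ 0.453, -0.01 ,  0.1  ]), array([ 0.462, -0.084,  0.15 ]), array([ 0.47 , -0.158,  0.2  ])] [array([0.645, 0.074, 0.1  ]), array([ 0.625, -0.012,  0.15 ]), array([ 0.606, -0.099,  0.2  ])]
```

Request:
step_arm:
  moves:
    - [[-1,10,22,20,0,0,0],[-1,20,45,20,0,0,0],[-1,20,45,10,0,0,0],[-1,20,45,0,0,0,0],[-1,20,45,0,0,0,0]]

```text
time_s: 1.2
tool_pos: [0.3128, -0.383, 0.2548]
ee_rot: [-0.57, 3.088, -0.002]
ft_force: [1.8, 0.5, -0.9]
opening: 0.0854
gripper_force: 0.0
```

Request:
step_arm:
  moves:
    - [[-1,20,45,0,0,0,0],[-1,20,45,0,0,0,0],[-1,20,45,0,0,0,0],[-1,20,45,0,0,0,0],[-1,20,45,0,0,0,0]]

```text
time_s: 1.7
tool_pos: [0.4127, -0.1576, 0.2547]
ee_rot: [-0.571, 3.088, -0.001]
ft_force: [2.2, -0.7, 0.9]
opening: 0.0854
gripper_force: 0.0
```

Request:
step_arm:
  moves:
    - [[-1,20,45,0,0,0,0],[-1,20,45,0,0,0,0],[-1,20,45,0,0,0,0],[-1,20,45,0,0,0,3],[-1,20,45,0,0,0,3]]

```text
time_s: 2.2
tool_pos: [0.5127, 0.0676, 0.2546]
ee_rot: [-0.736, 3.053, 0.0]
ft_force: [2.2, -1.1, 0.3]
opening: 0.0854
gripper_force: 0.0
```

Request:
step_arm:
  moves:
    - [[-1,19,32,0,0,0,0],[-1,19,32,-10,0,0,0],[-1,0,0,-40,0,0,0],[-1,0,0,-40,0,0,0],[-1,0,0,-10,0,0,0]]

```text
time_s: 2.7
tool_pos: [0.5473, 0.1286, 0.1495]
ee_rot: [0.73, -3.046, 0.002]
ft_force: [-0.1, -0.7, 0.1]
opening: 0.0853
gripper_force: 0.0
```

Run:
```python
from h import *
s=imaging.capture('side');t=imaging.capture('top')
a=cv2.resize(s['pixels'][150:350,220:420],(400,400),interpolation=cv2.INTER_CUBIC)
b=cv2.resize(t['pixels'][180:310,320:450],(400,400),interpolation=cv2.INTER_CUBIC)
cv2.imwrite('pics/c2.png',np.hstack([a,b])[:,:,::-1])
for r in imaging.tip_of(s,'blue_knob')[:2]: print(r['conf'],r['centre'],atz(s,r['centre'],.066))
```

```text
0.93 [319.5, 285.1] [0.55182232 0.13957903 0.066     ]
```

View pics/c2.png

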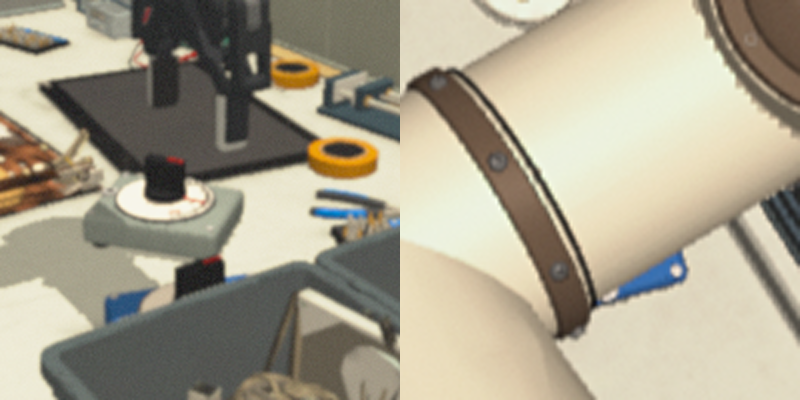

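Request:
step_arm:
  moves:
    - [[-1,0,0,-30,0,0,0],[-1,0,0,-30,0,0,0],[-1,0,0,-20,0,0,0],[-1,0,0,0,0,0,0],[-1,0,0,0,0,0,0]]

```text
time_s: 3.35
tool_pos: [0.5521, 0.13, 0.0766]
ee_rot: [-0.732, 3.051, 0.0]
ft_force: [-0.1, -1.2, 0.8]
opening: 0.0852
gripper_force: 0.0
```

Request:
step_arm:
  moves:
    - [[-1,0,1,-12,0,0,0],[-1,0,0,-10,0,0,0],[-1,0,0,0,0,0,0],[0.2,0,0,0,0,0,0],[0.4,0,0,0,0,0,0]]
  force: 25

```text
time_s: 3.85
tool_pos: [0.5506, 0.1306, 0.0525]
ee_rot: [-0.732, 3.054, -0.0]
ft_force: [-0.2, -0.4, 0.1]
opening: 0.0589
gripper_force: 0.0
```

Request:
step_arm:
  moves:
    - [[1,0,0,0,0,0,0],[1,0,0,0,0,0,0],[1,0,0,0,0,0,0],[1,0,0,0,0,0,0],[1,0,0,0,0,0,0]]

```text
time_s: 4.35
tool_pos: [0.5503, 0.1305, 0.0522]
ee_rot: [-0.732, 3.055, 0.0]
ft_force: [-0.1, -0.2, 0.3]
opening: -0.0002
gripper_force: 0.4
```

Run:
```python
from h import *
s=imaging.capture('side')
a=cv2.resize(s['pixels'][180:330,240:390],(600,600),interpolation=cv2.INTER_CUBIC)
cv2.imwrite('pics/c3.png',a[:,:,::-1])
st=bot.state(); print(st['tool_pos'],st['opening'],st['ft_force'],st['moment'])
R=cv2.Rodrigues(np.array(s['rotation'],float))[0]
K=np.array([[s['fx'],0,s['cx']],[0,s['fy'],s['cy']],[0,0,1.]])
P=np.array([st['tool_pos'],[.551,.132,.078],[.551,.132,.048]],float)
print(cv2.projectPoints(P,cv2.Rodrigues(R.T)[0],-R.T@np.array(s['eye']),K,np.array(s['distortion'],float))[0])
```

```text
[0.5503215  0.13049208 0.05225884] -0.00011261137995568749 [-0.94525653  0.29258212  0.0809842 ] [ 0.03495956  0.04150119 -0.02873417]
[[[318.88943313 296.06499193]]

 [[319.25481784 280.62480659]]

 [[319.28026308 297.96128749]]]
```

View pics/c3.png

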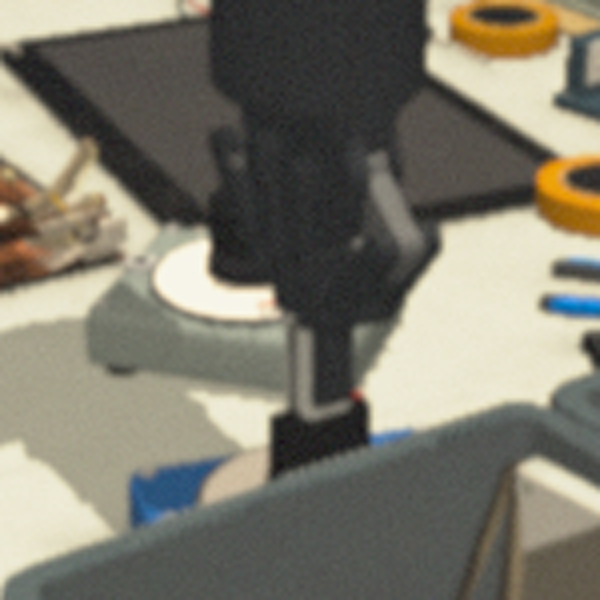

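Request:
step_arm:
  moves:
    - [[-1,0,0,0,0,0,0],[-1,0,0,0,0,0,0],[-1,0,0,0,0,0,0],[-1,0,0,0,0,0,0],[-1,0,0,0,0,0,0]]

```text
time_s: 4.9
tool_pos: [0.5502, 0.1305, 0.052]
ee_rot: [0.732, -3.055, 0.0]
ft_force: [-0.4, -0.6, 0.0]
opening: 0.072
gripper_force: 0.0
```

Run:
```python
from h import *
s=imaging.capture('side')
a=cv2.resize(s['pixels'][200:320,260:380],(600,600),interpolation=cv2.INTER_CUBIC)
st=bot.state(); print(st['tool_pos'],st['opening'],st['joints'])
R=cv2.Rodrigues(np.array(s['rotation'],float))[0]
K=np.array([[s['fx'],0,s['cx']],[0,s['fy'],s['cy']],[0,0,1.]])
T=cv2.Rodrigues(np.array(st['ee_rot'],float))[0]; o=np.array(st['tool_pos'])
P=[o+T@np.array([0,y,-.013]) for y in (-.0425,.0425)]
b=np.array([np.cos(.47),np.sin(.47),0]);n=np.array([-b[1],b[0],0]);c=np.array([.551,.132,.078])
P+=[c+b*.02*i+n*.007*j for i in(-1,1) for j in (-1,1)]
q=cv2.projectPoints(np.array(P),cv2.Rodrigues(R.T)[0],-R.T@np.array(s['eye']),K,np.array(s['distortion'],float))[0][:,0]
print(q)
for i,(u,v) in enumerate(q): cv2.circle(a,(int((u-260)*5),int((v-200)*5)),4,(255,0,255) if i<2 else (0,255,0),-1)
cv2.imwrite('pics/c4.png',a[:,:,::-1])
```

```text
[0.55022003 0.13046764 0.05206281] 0.07884523650008429 [ 5.19294402e-01  4.41900680e-01 -3.34517911e-01 -5.02800826e-05
 -7.94597820e-01 -1.61953421e+00]
[[333.8444112  301.60348211]
 [305.07136568 276.9138861 ]
 [309.88503382 286.05638177]
 [305.24441616 281.99598942]
 [333.12435179 279.27005047]
 [328.25834541 275.40703684]]
```

View pics/c4.png

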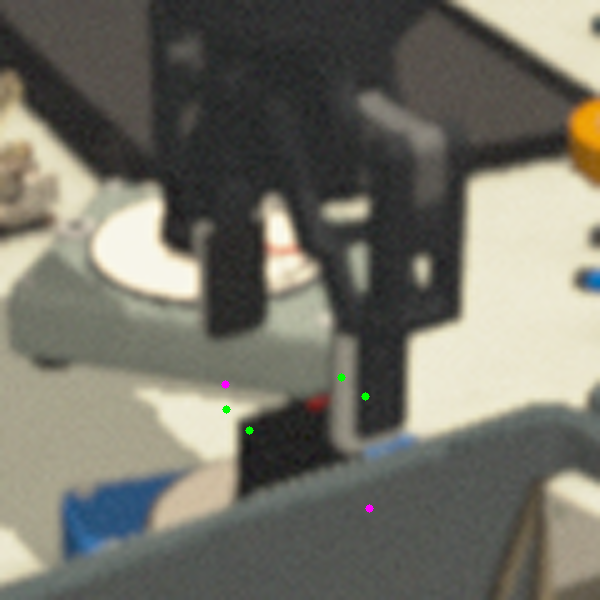

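Request:
step_arm:
  moves:
    - [[-1,0,0,-10,0,0,0],[-1,0,0,-10,0,0,0],[0,0,0,0,0,0,0],[0.3,0,0,0,0,0,0],[0.5,0,0,0,0,0,0]]
  force: 25

```text
time_s: 5.45
tool_pos: [0.5505, 0.1305, 0.0322]
ee_rot: [-0.732, 3.055, -0.0]
ft_force: [0.5, 0.2, 0.2]
opening: 0.0441
gripper_force: 0.0
```

Request:
step_arm:
  moves:
    - [[1,0,0,0,0,0,0],[1,0,0,0,0,0,0],[1,0,0,0,0,0,0],[1,0,0,0,0,0,0],[1,0,0,0,0,0,0]]

```text
time_s: 5.95
tool_pos: [0.5503, 0.131, 0.0326]
ee_rot: [-0.732, 3.054, 0.001]
ft_force: [-2.6, 3.8, 3.7]
opening: 0.0133
gripper_force: 28.3
```

Request:
step_arm:
  moves:
    - [[1,0,0,0,0,0,3],[1,0,0,0,0,0,4],[1,0,0,0,0,0,4],[1,0,0,0,0,0,4],[1,0,0,0,0,0,0]]

```text
time_s: 6.45
tool_pos: [0.5504, 0.1309, 0.0326]
ee_rot: [-1.125, 2.932, 0.0]
ft_force: [-3.5, 2.5, 4.5]
opening: 0.0134
gripper_force: 28.4
```

```bash
python3 -c "
from h import *
s=bot.state();print(s['ft_force'],s['moment'],s['tool_pos'],s['ee_rot'],s['opening'])"
```

```text
[-3.53002788  2.49014824  4.47394859] [1.08707334 0.84939877 0.03205342] [0.55043771 0.13087373 0.03259531] [-1.12508888e+00  2.93242293e+00  3.66303484e-04] 0.013435530217373487
```

Request:
step_arm:
  moves:
    - [[1,0,0,0,0,0,5],[1,0,0,0,0,0,5],[1,0,0,0,0,0,5],[1,0,0,0,0,0,5],[1,0,0,0,0,0,5]]

```text
time_s: 6.95
tool_pos: [0.5507, 0.1307, 0.0326]
ee_rot: [-1.735, 2.618, -0.0]
ft_force: [-1.3, 2.9, 3.6]
opening: 0.0136
gripper_force: 28.3
```

Request:
step_arm:
  moves:
    - [[1,0,0,0,0,0,5],[1,0,0,0,0,0,5],[1,0,0,0,0,0,5],[1,0,0,0,0,0,5],[1,0,0,0,0,0,0]]

```text
time_s: 7.45
tool_pos: [0.551, 0.1311, 0.0328]
ee_rot: [-2.144, 2.291, 0.002]
ft_force: [-0.6, 3.7, 4.9]
opening: 0.0132
gripper_force: 99.5
```

```bash
python3 -c "
from h import *
s=bot.state();print(s['ft_force'],s['moment'],s['tool_pos'],s['ee_rot'],s['opening'])"
```

```text
[-0.60339978  3.67824448  4.91584917] [ 1.01246109  0.53870966 -2.75969523] [0.55099245 0.13113475 0.03280201] [-2.14376517  2.29100423  0.0024021 ] 0.013244518393269587
```

Request:
step_arm:
  moves:
    - [[1,0,0,0,0,0,-1],[1,0,0,0,0,0,0],[-1,0,0,0,0,0,0],[-1,0,0,0,0,0,0],[-1,0,0,0,0,0,0]]

```text
time_s: 7.95
tool_pos: [0.5502, 0.1301, 0.0318]
ee_rot: [2.142, -2.297, 0.0]
ft_force: [-0.6, -0.6, 1.1]
opening: 0.0567
gripper_force: 0.0
```

Request:
step_arm:
  moves:
    - [[-1,0,0,0,0,0,0],[-1,0,0,0,0,0,0],[-1,0,0,20,0,0,0],[-1,0,0,40,0,0,0],[-1,0,0,50,0,0,0]]

```text
time_s: 8.45
tool_pos: [0.5488, 0.1298, 0.1414]
ee_rot: [2.138, -2.294, -0.002]
ft_force: [0.9, 0.6, -0.5]
opening: 0.0854
gripper_force: 0.0
```

Request:
step_arm:
  moves:
    - [[-1,0,0,50,0,0,0],[-1,0,0,50,0,0,0],[-1,-10,-45,20,0,0,0],[-1,-20,-45,0,0,0,0],[-1,-20,-45,0,0,0,0]]

```text
time_s: 8.95
tool_pos: [0.4998, -0.0053, 0.2629]
ee_rot: [-2.142, 2.296, -0.001]
ft_force: [1.1, -0.2, 0.1]
opening: 0.0856
gripper_force: 0.0
```

Request:
step_arm:
  moves:
    - [[-1,-20,-45,0,0,0,0],[-1,-20,-45,0,0,0,0],[-1,-20,-45,0,0,0,0],[-1,-20,-45,0,0,0,0],[-1,-10,-20,0,0,0,0]]

```text
time_s: 9.45
tool_pos: [0.4084, -0.2067, 0.2623]
ee_rot: [2.138, -2.301, 0.0]
ft_force: [-0.2, -0.0, 0.2]
opening: 0.0854
gripper_force: 0.0
```

Run:
```python
from h import *
t=imaging.capture('top'); cv2.imwrite('pics/c5.png',cv2.resize(t['pixels'][190:310,220:430],(798,456),interpolation=cv2.INTER_CUBIC)[:,:,::-1])
s=bot.state();print(s['time_s'],s['tool_pos'],s['ft_force'],s['opening'])
```

```text
9.5 [ 0.40767807 -0.20764235  0.26221185] [-0.72638631 -0.82240653 -0.12009535] 0.08523476594299241
```

View pics/c5.png

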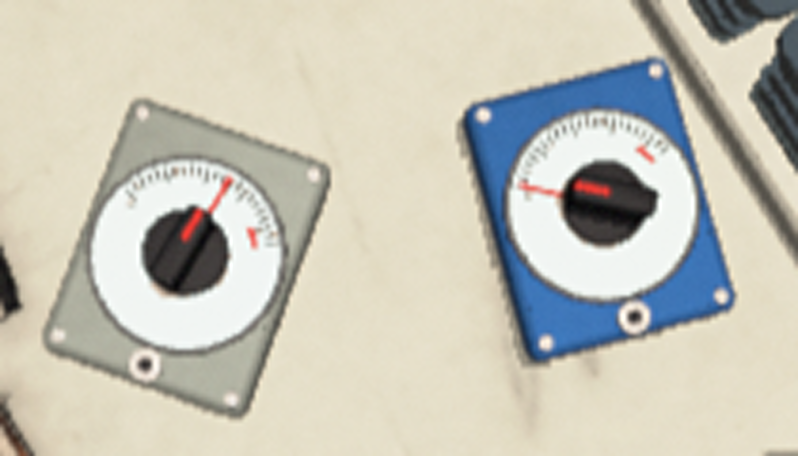

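The picture shows the blue pointer at the left end of its dial, tip near (522,186) in the crop and against the stop. The grey pointer is still at (228,182), as before, and the arm is clear.

```bash
python3 -c "
from cell import bot
print(bot.job_done())"
```

```text
the job is handed in; nothing more can be done
None
```

I turned the blue tester's pointer anticlockwise until it came up against its zero stop and released it; the final picture shows the grey pointer unmoved, and the job is handed in (no verdict was returned).

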